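# Clear the tacking bay and seat the box section against its stop

## Task

Get the next piece of box section ready for tacking. The packing disc of the last job is still lying somewhere down in the tacking bay: feel for it with the fingers and lift it out, then lay the box section flat on the floor of the bay and slide it gently up against the datum stop, the thick block at one end. Do not poke or press hard on the jig, and leave the wire brush, the tape roll and the screwdriver where they lie.

Things in the scene. Friction and masses are not known exactly. Their poses are not given: they have to be found in the camera images.
- bay: Tacking bay, a fixed steel jig: base plate 94 x 310 x 10 mm (x, y, z) with a straight channel along y, open at the top, 45 mm wide and 250 mm long inside (|x| < 22.5, |y| < 125 mm). Origin: centre of the plate's underside, on the bench. Channel floor: z = 10 mm. Side walls 6 mm thick, tops (bent-out lead-in lips) at z = 47 mm, but cut down to z = 20 mm within |y| < 40 mm as hand windows.
- bay_floor (a point): Centre of the channel's floor (bay z = 10 mm), axes as the bay's. Somewhere on this floor lies the last job's steel packing disc, loose and flat, 30 mm diameter, 12 mm thick, 0.07 kg, of the same dark steel as the floor. Its place is not measured: its centre is anywhere within |y| < 75 mm, |x| < 5 mm of this point. It may be put down anywhere free on the bench.
- bay_stop (a point): Middle of the foot of the datum stop's face (bay y = +125 mm, on the floor). The stop is the solid block that closes the +y end of the channel, 57 mm wide, 26 mm thick, top at bay z = 46 mm with a low stud to 49 mm. The -y end is closed by a thin plate, 6 mm thick, top at bay z = 34 mm, face at y = -125 mm.
- tube_center (a point): Centre of the new part, a loose piece of bright square box section (open steel tube, 3 mm wall) 40 x 240 x 40 mm (x, y, z), about 0.5 kg, lying flat on the bench at the start, so that this point is 20 mm above what it lies on. y runs along its length, z up. Either end may go to the stop. It is 10 mm shorter than the bay.
- tape_center (a point): Bystander: roll of aluminium tape lying flat, 100 mm in diameter, 50 mm high; the point is its centre, 25 mm above the bench.
- brush: Bystander: wire brush with a wooden handle, 255 mm long, 26 mm wide, 38 mm high, lying along its x (handle to -x); the origin is on the bench under the middle of its length, within 20 mm.
- driver: Bystander: screwdriver with a black handle, 240 mm long, lying along its x (handle to -x); the origin is on the bench, under its length.
Things that resemble listed ones, but are neither listed nor needed, are in the scene too. Of the things that look like the part that bears tube_center, the largest one is meant.

How it is judged (in metres and radians):
At the end, for the whole second after the job is handed in: The box section lies at rest in the bay, flat on its floor (within 2 mm of fully down, along the channel within 0.04 rad), its end up against the datum stop (gap under 2 mm), and is released. That is possible only with the packing disc out of the bay (z of tube_center in the frame of bay between 0.027 and 0.032 m and x of tube_center in the frame of bay between -0.005 and 0.005 m and y of tube_center in the frame of bay between 0.003 and 0.008 m and angle between the y axis of tube_center and the y axis of bay, either way round below 0.04 rad and linear speed of tube below 0.01 m/s); the robot touches nothing.
It fails at once if the box section is rammed or dropped into the jig (over 60 N between them) (contact force between tube and bay above 60 N).
It fails at once if the fingers press or poke the jig with more than 40 N (contact force between the fingers and bay above 40 N).
It fails at once if the tape roll is moved by more than 20 mm (distance of tape_center from where it was at the start of the episode above 0.02 m).
It fails at once if the wire brush is moved by more than 20 mm (distance of brush from where it was at the start of the episode above 0.02 m).
It fails at once if the screwdriver is moved by more than 20 mm (distance of driver from where it was at the start of the episode above 0.02 m).
It also fails if it takes over 72 s, if anything falls off the work surface, if the arm or the gripper's body presses on something with over 40 N, if the wrist force passes 120 N, or if a joint passes its speed limit or range.

## Robot

A 6-joint arm with a two-finger parallel gripper is mounted at the origin on the work surface. World frame = base frame: x ahead of the robot, y to its left, z up, the work surface at z = 0. Lengths are in m, angles in degrees, forces in N, time in s.
With the tool pointing down it reaches from about 0.4 to 0.825 m from the base axis. Payload 7 kg.
Tool frame: the origin (TCP) lies on the centre line of the jaws, within the pads' length; the fingertips stand 25 mm ahead of it and the grasp point (between the pads) lies 6 mm ahead of it; z points along the fingers, y is the line along which they close (so a half turn about z gives the same grasp; the last joint's range is limited). The gripper opens to 88 mm and grips with 3 to 60 N. Pads are 19 mm wide; open, the fingers measure 130 mm over their backs; the gripper's body (78 mm by 193 mm) begins 47 mm behind the grasp point.
Start: joints at [91.679, 20.546, 0.682, 0, -70.136, -16.507], TCP at [0.173, 0.652, 0.252] pointing down, gripper open.
Joint ranges: [-176.03, 176.03], [-82.01, 121.73], [-58.28, 71.71], [-173.87, 95.51], [-174.79, -0.11], [-173.66, 173.66]. Speed limits (degrees/s): [136.94, 136.94, 172.46, 180, 180, 180].

## Interface

Orientations are given as a 3x3 rotation matrix whose columns are the frame's x, y, z axes.
In Python, from plant import r gives the robot as it stands.
- The arm moves only by the tool drive_tool, never from a script. Its argument "increments" is a list of rows, each an object of numbers: "dx", "dy", "dz": the shift along the tool's x, y, z in units of 50 mm (1.0 is 50 mm); "rx", "ry", "rz": the turn, a rotation vector about the tool's x, y, z in units of 5 degrees (1.0 is 5 degrees); "claw": the finger opening in mm, from 0 to 87.6. A call has exactly 5 rows; each row shifts and turns the commanded pose from where the row before left it, along the tool's axes as they then stand; what a row does not reach is not made up. A row lasts 1/10 s, in which the tool goes at most 50 mm and 8.59 degrees, less where a joint would pass 70% of its speed; a pose out of reach is approached as far as the arm can. A call is refused whole if a number of a shift passes 1 or a number of a turn 1, either way. A call with a gripper value outside its range is refused whole. The fingers move at their own pace and stop on an object; "squeeze" is the grip in N (left out, the last holds). Time passes only in rows, so rows that do not move let the fingers close, or fill a call up. It gives the time, the measured TCP pose, the force, the opening and the grip force at its end, in the units of the state.
- r.sense(): the state, without advancing time (a new reading comes with each control period).
- r.grab_frame(name): name is "scene" or "top" or "wrist"; returns the picture (420x560x3 uint8, red, green, blue); there is no depth.
- r.calibration(name): a dict with "K" (3x3 intrinsics, pixels), "R" (3x3) and "t" (3): a world point X has camera coordinates R X + t. Camera axes: x right, y down, z forward; pixel columns grow to the right and rows downward; lengths in m; the calibration is good to about 2 mm. A picture is of the moment at which its call begins: read the wrist's pose just before it. calibration takes no time and is no camera call; for the wrist camera it gives the pose at the moment of the call.
- r.finish_job(): hands the job in; it is judged then, once.
The state is a dict: "time_s": time; "qpos": joint angles; "dq": joint speeds; "tau": joint torques, N m; "tcp_pos": TCP position; "tool_rot": TCP orientation; "contact_force": force on the tool from outside, world axes, zero at the start; "moment": the same for the moment, N m; "gripper_width": opening from 0.0 (shut) to 1.0 (fully open); "grasp_force": force on a finger pad.
Only numpy, scipy, OpenCV 4.12 (cv2) and the standard library are available. Lean on these libraries where they do the work, as an engineer would, in place of code of your own. Each camera call takes 0.05 s, during which the arm holds its last target. There are 200 camera calls.

## Working session

There is one attempt and no reset: what is moved stays moved. The work goes in short steps, Python scripts to look and compute and a tool call to move; the robot and the scene stay as the last step left them, time stands still between calls to the robot, and variables do not carry over. Pictures are saved under pics/ and viewed, at most 10 in all, crops included, and the job is handed in when it is done.

Besides the shell and the picture viewer there is one more tool, called after "Emit:" as a command line: name --argument value ..., lists and objects as JSON in quotes. drive_tool: Moves the arm, as the interface text tells. Its arguments: {"type":"object","properties":{"increments":{"type":"array","items":{"type":"object","properties":{"dx":{"type":"number"},"dy":{"type":"number"},"dz":{"type":"number"},"rx":{"type":"number"},"ry":{"type":"number"},"rz":{"type":"number"},"claw":{"type":"number"}}}},"squeeze":{"type":"number"}},"required":["increments"]}

```bash
mkdir -p pics; ls; python3 - <<'E'
from plant import r
import cv2,numpy as np,json
np.set_printoptions(precision=4,suppress=True)
for n in ["top","scene"]:
    im=r.grab_frame(n); np.save(f'pics/{n}.npy',im); cv2.imwrite(f'pics/{n}0.png',im[:,:,::-1]); c=r.calibration(n); print(n,c)
s=r.sense(); print(s)
E
```

```text
pics
top {'K': array([[430.9078,   0.    , 278.2046],
       [  0.    , 430.9078, 205.3306],
       [  0.    ,   0.    ,   1.    ]]), 'R': array([[-0.0165, -0.9999, -0.0017],
       [-0.9895,  0.0165, -0.1436],
       [ 0.1436, -0.0007, -0.9896]]), 't': array([-0.0111,  0.558 ,  0.9344])}
scene {'K': array([[460.7525,   0.    , 279.7678],
       [  0.    , 460.7525, 211.6358],
       [  0.    ,   0.    ,   1.    ]]), 'R': array([[-0.7192,  0.6947, -0.012 ],
       [ 0.4518,  0.4544, -0.7677],
       [-0.5279, -0.5575, -0.6407]]), 't': array([ 0.3849, -0.1934,  1.4759])}
{'time_s': 0.1, 'qpos': array([ 91.6791,  20.5856,   0.6388,  -0.0139, -70.1365, -16.5084]), 'dq': array([-0.077 , -0.1144,  0.0494,  0.0023, -0.0098,  0.0485]), 'tau': array([ -0.0018, -58.4164,  29.3751,   7.0157,   0.0101,  -0.0001]), 'tcp_pos': array([0.1727, 0.6521, 0.2507]), 'tool_rot': array([[ 0.9667, -0.256 , -0.0002],
       [-0.256 , -0.9667, -0.0015],
       [ 0.0002,  0.0015, -1.    ]]), 'contact_force': array([ 0.7768,  0.1665, -0.0164]), 'moment': array([-0.068 , -0.0257,  0.0072]), 'grasp_force': 0.0, 'gripper_width': 0.9963686569582728}
```

View pics/top0.png

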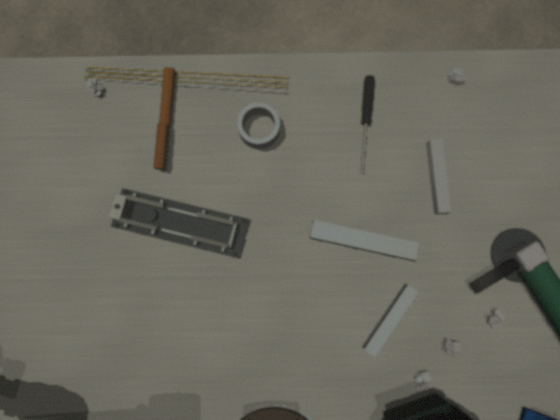

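View pics/scene0.png

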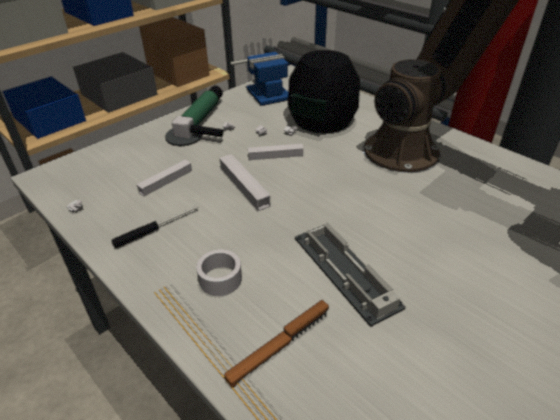

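Box-section lookalikes in the top view: (364,240), about 108 px long; (390,320), about 75 px; (439,176), about 73 px. At roughly 0.46 px/mm, only (364,240) is 240 mm long, and it is the largest. The bay is at (180,222) with its stop (bright block) at the left end. There is a faint round shape near (147,214). I'll confirm both in one crop.

```bash
python3 - <<'E'
import cv2,numpy as np
im=np.load('pics/top.npy')[:,:,::-1]
a=cv2.resize(im[180:265,100:260],None,fx=5,fy=5,interpolation=cv2.INTER_CUBIC)[:, :800]
b=cv2.resize(im[205:265,300:430],None,fx=2.5,fy=2.5,interpolation=cv2.INTER_CUBIC)
c=np.zeros((600,800,3),np.uint8); c[:425]=cv2.convertScaleAbs(a,alpha=1.8); c[430:580,:325]=b
cv2.imwrite('pics/crop1.png',c)
E
```

```text
(no output)
```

View pics/crop1.png

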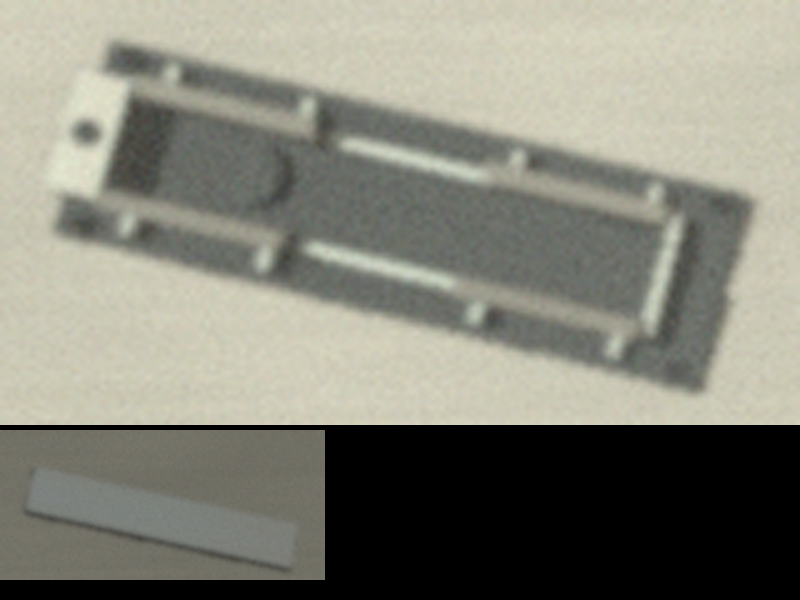

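The crop shows the bay with its stop at the left, around crop (90,130). The disc's right edge shows at crop (290,180), which puts its centre near pixel (152,216), beyond the hand window towards the stop. The box section with its long bright top is confirmed. Next I compute poses.

```bash
cat > h.py <<'E'
import numpy as np,cv2
np.set_printoptions(precision=4,suppress=True)
def cast(c,uv,z):
    uv=np.atleast_2d(np.array(uv,float)); d=np.c_[uv,np.ones(len(uv))]@np.linalg.inv(c['K']).T@c['R']
    o=-c['R'].T@c['t']; return o+d*((z-o[2])/d[:,2])[:,None]
def proj(c,X):
    p=(np.atleast_2d(X)@c['R'].T+c['t'])@c['K'].T; return p[:,:2]/p[:,2:]
def togo(s,target,yaw):
    """tool-axis shift (50 mm units) and rz (5 deg units) for tool pointing down with tool y at world angle yaw (mod 180)"""
    R=s['tool_rot']; d=R.T@(np.array(target)-s['tcp_pos'])
    cur=np.degrees(np.arctan2(R[1,1],R[0,1])); e=(yaw-cur+90)%180-90
    # tilt correction: bring tool z to -z world
    t=R.T@np.array([0,0,-1.]); w=np.cross([0,0,1],t)
    print('shift/50mm',d/0.05,'rz(5deg)',-e/5,'rx,ry',np.degrees(w[:2])/5,'cur',cur,'tcp',s['tcp_pos'],'F',s['contact_force'],'w',s['gripper_width']*87.6,s['time_s'])
E
python3 - <<'E'
from h import *
from plant import r
im=np.load('pics/top.npy'); c=r.calibration('top')
pc=np.array([[110,42],[755,200],[703,390],[55,235]])/5+[100,180]
P=cast(c,pc,.01); print('plate',P[:,:2],'ctr',P.mean(0)); 
ax=(P[0]+P[3]-P[1]-P[2])[:2]; print('yaw +y',np.degrees(np.arctan2(ax[1],ax[0])), np.linalg.norm(P[0]-P[1]),np.linalg.norm(P[0]-P[3]))
print('disc',cast(c,[[151.6,216]],.022))
g=cv2.cvtColor(im,cv2.COLOR_RGB2HSV); print('tube hsv',g[240,364],'bench',g[280,250])
sub=im[205:270,300:430].astype(int); d=sub[:,:,0]-sub[:,:,2]; bd=int(im[280,250,0])-int(im[280,250,2]);td=int(im[240,364,0])-int(im[240,364,2]);print(bd,td)
m=(cv2.GaussianBlur(d.astype(np.float32),(3,3),0)<(bd+td)/2).astype(np.uint8)
k=max(cv2.findContours(m,0,2)[0],key=cv2.contourArea)
b=cv2.boxPoints(cv2.minAreaRect(k))+[300,205]; print(b); T=cast(c,b,.04); print(T,T.mean(0),[np.linalg.norm(T[i]-T[i-1]) for i in range(4)])
e=[T[i]-T[i-1] for i in range(4)]; l=max(e,key=np.linalg.norm); print('tube yaw',np.degrees(np.arctan2(l[1],l[0])))
s=r.sense(); w=r.calibration('wrist'); print(w, 'cam pos',-w['R'].T@w['t'],'in tool',s['tool_rot'].T@(-w['R'].T@w['t']-s['tcp_pos']), s['tool_rot'].T@w['R'].T)
E
```

```text
plate [[0.6084 0.3456]
 [0.5288 0.0434]
 [0.4416 0.0678]
 [0.5178 0.3679]] ctr [0.5241 0.2062 0.01  ]
yaw +y 75.48692843222307 0.3125939188931303 0.09324286815578203
disc [[0.5405 0.2709 0.022 ]]
tube hsv [ 72  10 130] bench [ 28  29 113]
13 -2
[[309.2461 238.1315]
 [313.2833 219.414 ]
 [418.356  242.0768]
 [414.3189 260.7943]]
[[ 0.4825 -0.0886  0.04  ]
 [ 0.5244 -0.0988  0.04  ]
 [ 0.4696 -0.332   0.04  ]
 [ 0.4283 -0.3204  0.04  ]] [ 0.4762 -0.2099  0.04  ] [np.float64(0.2380616534744686), np.float64(0.04317899375532699), np.float64(0.2395358000947395), np.float64(0.04287528006392508)]
tube yaw -103.22400746374893
{'K': array([[306.7282,   0.    , 275.7185],
       [  0.    , 306.7282, 211.3967],
       [  0.    ,   0.    ,   1.    ]]), 'R': array([[-0.2557, -0.9668,  0.0006],
       [-0.9295,  0.246 ,  0.2749],
       [-0.2659,  0.0697, -0.9615]]), 't': array([ 0.6739, -0.0346,  0.3909])} cam pos [0.2441 0.6328 0.3849] in tool [ 0.074   0.0006 -0.1342] [[ 0.0004 -0.9614 -0.275 ]
 [ 1.      0.0006 -0.0008]
 [ 0.0009 -0.275   0.9614]]
```

Emit:
drive_tool --increments '[{"dx": 0.6, "dy": 0.41, "dz": 0.07, "claw": 70}, {"dx": 0.6, "dy": 0.41, "dz": 0.07, "claw": 70}, {"dx": 0.6, "dy": 0.41, "dz": 0.07, "claw": 70}, {"dx": 0.6, "dy": 0.41, "dz": 0.07, "claw": 70}, {"dx": 0.6, "dy": 0.41, "dz": 0.07, "claw": 70}]' --squeeze 15

```text
schema error: expected keys dx, dy, dz, rx, ry, rz, claw
```

Emit:
drive_tool --increments '[{"dx": 0.6, "dy": 0.41, "dz": 0.07, "claw": 70}, {"dx": 0.6, "dy": 0.41, "dz": 0.07, "claw": 70}, {"dx": 0.6, "dy": 0.41, "dz": 0.07, "claw": 70}, {"dx": 0.6, "dy": 0.41, "dz": 0.07, "claw": 70}, {"dx": 0.6, "dy": 0.41, "dz": 0.07, "claw": 70}]'

```text
schema error: expected keys dx, dy, dz, rx, ry, rz, claw
```

Emit:
drive_tool --increments '[{"dx": 0.6, "dy": 0.41, "dz": 0.07, "claw": 70}, {"dx": 0.6, "dy": 0.41, "dz": 0.07, "claw": 70}, {"dx": 0.6, "dy": 0.41, "dz": 0.07, "claw": 70}, {"dx": 0.6, "dy": 0.41, "dz": 0.07, "claw": 70}, {"claw": 70}]'

```text
schema error: expected keys dx, dy, dz, rx, ry, rz, claw
```

```bash
python3 - <<'E'
from h import *
from plant import r
import pickle
s=r.sense(); c=r.calibration('wrist'); im=r.grab_frame('wrist'); pickle.dump((s,c,im),open('pics/w1.pkl','wb'))
cv2.imwrite('pics/w1.png',cv2.convertScaleAbs(cv2.resize(im[:,:,::-1],(800,600)),alpha=1.6))
togo(s,[0.532,0.238,0.2],75.5)
ctr=np.array([.5241,.2062,.01]);a=np.radians(75.5);Y=np.array([np.cos(a),np.sin(a),0]);X=np.array([np.sin(a),-np.cos(a),0])
for x,y,z in [(-.0225,.125,0),(.0225,.125,0),(.0225,-.125,0),(-.0225,-.125,0),(0,.067,.012)]: print(proj(c,ctr+x*X+y*Y+[0,0,z])*800/560)
E
```

```text
shift/50mm [9.0671 6.1652 1.0257] rz(5deg) -0.06679660280583448 rx,ry [ 0.0167 -0.0022] cur -104.83398301402914 tcp [0.1727 0.6521 0.2507] F [ 0.7768  0.1665 -0.0164] w 87.28189434954469 0.1
[[ 753.8672 -442.0749]]
[[ 771.2302 -554.6134]]
[[1209.7709 -557.7985]]
[[1171.7186 -445.0071]]
[[ 883.6031 -529.4785]]
```

View pics/w1.png

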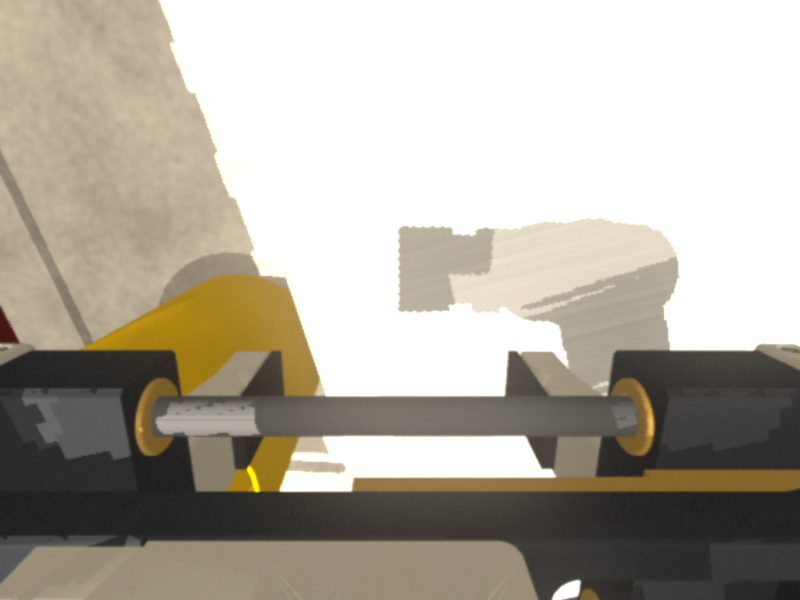

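The wrist view at the start shows only bench and, in its lower half, the gripper itself. Nothing moved, because each row needs every key. The visible part lies ahead in tool +x, so I'll look from 60 mm to the bay's −x side.

Emit:
drive_tool --increments '[{"dx": 0.56, "dy": 0.44, "dz": 0.07, "rx": 0, "ry": 0, "rz": 0, "claw": 70}, {"dx": 0.56, "dy": 0.44, "dz": 0.07, "rx": 0, "ry": 0, "rz": 0, "claw": 70}, {"dx": 0.56, "dy": 0.44, "dz": 0.07, "rx": 0, "ry": 0, "rz": 0, "claw": 70}, {"dx": 0.56, "dy": 0.44, "dz": 0.07, "rx": 0, "ry": 0, "rz": 0, "claw": 70}, {"dx": 0.56, "dy": 0.44, "dz": 0.07, "rx": 0, "ry": 0, "rz": 0, "claw": 70}]' --squeeze 15

```text
time_s: 0.65
tcp_pos: [0.2805, 0.509, 0.2337]
tool_rot: [[0.967, -0.256, -0.0], [-0.256, -0.967, -0.0], [-0.0, 0.0, -1.0]]
contact_force: [0.5, 0.2, 1.3]
gripper_width: 0.797
grasp_force: 0.0
```

Emit:
drive_tool --increments '[{"dx": 0.56, "dy": 0.44, "dz": 0.07, "rx": 0, "ry": 0, "rz": 0, "claw": 70}, {"dx": 0.56, "dy": 0.44, "dz": 0.07, "rx": 0, "ry": 0, "rz": 0, "claw": 70}, {"dx": 0.56, "dy": 0.44, "dz": 0.07, "rx": 0, "ry": 0, "rz": 0, "claw": 70}, {"dx": 0.56, "dy": 0.44, "dz": 0.07, "rx": 0, "ry": 0, "rz": 0, "claw": 70}, {"dx": 0.56, "dy": 0.44, "dz": 0.07, "rx": 0, "ry": 0, "rz": 0, "claw": 70}]'

```text
time_s: 1.15
tcp_pos: [0.3877, 0.3668, 0.2164]
tool_rot: [[0.967, -0.256, -0.0], [-0.256, -0.967, -0.0], [-0.0, 0.0, -1.0]]
contact_force: [0.8, 1.0, -0.8]
gripper_width: 0.798
grasp_force: 0.0
```

Emit:
drive_tool --increments '[{"dx": 0.56, "dy": 0.44, "dz": 0.07, "rx": 0, "ry": 0, "rz": 0, "claw": 70}, {"dx": 0.56, "dy": 0.44, "dz": 0.07, "rx": 0, "ry": 0, "rz": 0, "claw": 70}, {"dx": 0.56, "dy": 0.44, "dz": 0.07, "rx": 0, "ry": 0, "rz": 0, "claw": 70}, {"dx": 0.56, "dy": 0.44, "dz": 0.07, "rx": 0, "ry": 0, "rz": 0, "claw": 70}, {"dx": 0, "dy": 0, "dz": 0, "rx": 0, "ry": 0, "rz": 0, "claw": 70}]'

```text
time_s: 1.65
tcp_pos: [0.474, 0.2514, 0.2017]
tool_rot: [[0.966, -0.259, -0.001], [-0.259, -0.966, -0.001], [-0.001, 0.002, -1.0]]
contact_force: [-0.2, -0.5, 0.4]
gripper_width: 0.797
grasp_force: 0.0
```

Emit:
drive_tool --increments '[{"dx": 0, "dy": 0, "dz": 0, "rx": 0, "ry": 0, "rz": 0, "claw": 70}, {"dx": 0, "dy": 0, "dz": 0, "rx": 0, "ry": 0, "rz": 0, "claw": 70}, {"dx": 0, "dy": 0, "dz": 0, "rx": 0, "ry": 0, "rz": 0, "claw": 70}, {"dx": 0, "dy": 0, "dz": 0, "rx": 0, "ry": 0, "rz": 0, "claw": 70}, {"dx": 0, "dy": 0, "dz": 0, "rx": 0, "ry": 0, "rz": 0, "claw": 70}]'

```text
time_s: 2.15
tcp_pos: [0.4726, 0.255, 0.2027]
tool_rot: [[0.967, -0.255, 0.0], [-0.255, -0.967, 0.0], [0.0, -0.0, -1.0]]
contact_force: [-0.2, 0.4, -0.2]
gripper_width: 0.799
grasp_force: 0.0
```

```bash
cat > look.py <<'E'
from h import *
from plant import r
import pickle,sys
n=sys.argv[1]
s=r.sense(); c=r.calibration('wrist'); im=r.grab_frame('wrist'); pickle.dump((s,c,im),open(f'pics/{n}.pkl','wb'))
cv2.imwrite(f'pics/{n}.png',cv2.resize(im[:,:,::-1],(800,600)))
togo(s,[0.474,0.253,0.2],75.5)
ctr=np.array([.5241,.2062,.01]);a=np.radians(75.5);Y=np.array([np.cos(a),np.sin(a),0]);X=np.array([np.sin(a),-np.cos(a),0])
for x,y,z in [(-.0225,.125,0),(.0225,.125,0),(.0225,-.125,0),(-.0225,-.125,0),(0,.067,.012)]: print(proj(c,ctr+x*X+y*Y+[0,0,z])*800/560)
E
python3 look.py w2
```

```text
shift/50mm [0.038  0.0317 0.0534] rz(5deg) -0.053220938982644836 rx,ry [-0.0022 -0.0006] cur -104.76610469491322 tcp [0.4726 0.255  0.2027] F [-0.1756  0.4228 -0.2334] w 70.0172011881095 2.15
[[270.6466 225.6378]]
[[265.4844 161.7565]]
[[617.4835 160.1737]]
[[609.1884 224.2255]]
[[346.335  194.6236]]
```

View pics/w2.png

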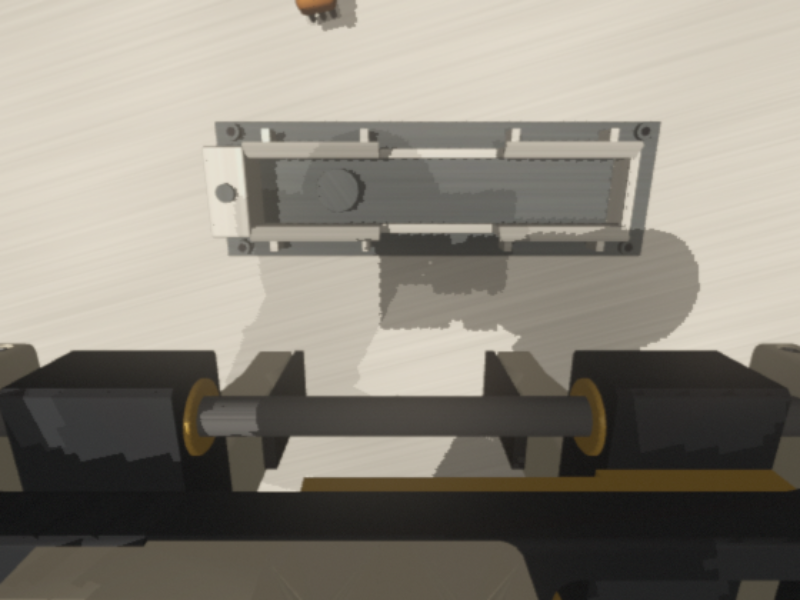

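The wrist view shows the bay upright and the disc with its top face centred near (339,190). The plate corners are near (216,122), (660,122), (642,255) and (229,255).

```bash
python3 - <<'E'
from h import *
import pickle
s,c,im=pickle.load(open('pics/w2.pkl','rb'))
k=560/800
P=cast(c,np.array([[216,122],[660,122],[642,255],[229,255]])*k,.01)
print(P[:,:2],P.mean(0)); ax=(P[0]+P[3]-P[1]-P[2])[:2]; print('yaw',np.degrees(np.arctan2(ax[1],ax[0])),[np.linalg.norm(P[i]-P[i-1]) for i in range(4)])
ct=P.mean(0);a=np.arctan2(ax[1],ax[0]);Y=np.array([np.cos(a),np.sin(a)]);X=np.array([np.sin(a),-np.cos(a)])
W=cast(c,np.array([[380,142],[507,142],[244,142],[642,142],[380,240],[500,240]])*k,.047)[:,:2]-ct[:2]; print('walltops bay',W@X,W@Y)
W=cast(c,np.array([[440,158],[440,224],[440,149],[440,233]])*k,.02)[:,:2]-ct[:2]; print('window walls',W@X,W@Y)
W=cast(c,np.array([[206,147],[248,148],[206,236],[248,236]])*k,.046)[:,:2]-ct[:2]; print('stop',W@X,W@Y)
d=cast(c,np.array([[339,190],[319,190],[358.5,190],[339,169],[339,211]])*k,.022)[:,:2]; print('disc',d[0],(d-ct[:2])@X,(d-ct[:2])@Y)
E
```

```text
[[0.6108 0.3461]
 [0.5324 0.048 ]
 [0.4418 0.0698]
 [0.5208 0.3704]] [0.5265 0.2086 0.01  ]
yaw 75.25862635868788 [np.float64(0.09322693302863481), np.float64(0.3082094109071692), np.float64(0.09314943100668345), np.float64(0.3108303844948459)]
walltops bay [ 0.0309  0.0309  0.0309  0.0308 -0.0302 -0.0302] [ 0.0395 -0.0396  0.1243 -0.1236  0.04   -0.0393]
window walls [ 0.0224 -0.0225  0.0283 -0.0289] [-0.0008 -0.0021 -0.0006 -0.0023]
stop [ 0.028   0.0274 -0.0277 -0.0277] [0.1487 0.1224 0.1553 0.1275]
disc [0.5452 0.2751] [ 0.0012  0.0012  0.0012  0.0152 -0.0132] [0.0691 0.083  0.0555 0.0686 0.0696]
```

Emit:
drive_tool --increments '[{"dx": 0.325, "dy": -0.19, "dz": 0.4, "rx": 0, "ry": 0, "rz": 0, "claw": 46}, {"dx": 0.325, "dy": -0.19, "dz": 0.4, "rx": 0, "ry": 0, "rz": 0, "claw": 46}, {"dx": 0.325, "dy": -0.19, "dz": 0.4, "rx": 0, "ry": 0, "rz": 0, "claw": 46}, {"dx": 0.325, "dy": -0.19, "dz": 0.4, "rx": 0, "ry": 0, "rz": 0, "claw": 46}, {"dx": 0, "dy": 0, "dz": 0, "rx": 0, "ry": 0, "rz": 0, "claw": 46}]'

```text
time_s: 2.7
tcp_pos: [0.5456, 0.2742, 0.1191]
tool_rot: [[0.967, -0.256, -0.003], [-0.256, -0.967, -0.003], [-0.003, 0.004, -1.0]]
contact_force: [0.1, -1.8, -0.4]
gripper_width: 0.532
grasp_force: 0.0
```

Emit:
drive_tool --increments '[{"dx": 0, "dy": 0, "dz": 0, "rx": 0, "ry": 0, "rz": 0, "claw": 46}, {"dx": 0, "dy": 0, "dz": 0, "rx": 0, "ry": 0, "rz": 0, "claw": 46}, {"dx": 0, "dy": 0, "dz": 0, "rx": 0, "ry": 0, "rz": 0, "claw": 46}, {"dx": 0, "dy": 0, "dz": 0, "rx": 0, "ry": 0, "rz": 0, "claw": 46}, {"dx": 0, "dy": 0, "dz": 0, "rx": 0, "ry": 0, "rz": 0, "claw": 46}]'

```text
time_s: 3.2
tcp_pos: [0.5454, 0.2747, 0.1234]
tool_rot: [[0.967, -0.256, 0.001], [-0.256, -0.967, 0.001], [0.001, -0.001, -1.0]]
contact_force: [-0.2, -0.4, 0.1]
gripper_width: 0.527
grasp_force: 0.0
```

```bash
python3 -c "
from h import *
from plant import r
togo(r.sense(),[.5452,.2751,.038],75.26)"
```

```text
shift/50mm [-0.0066 -0.005   1.7073] rz(5deg) -0.014466464641520816 rx,ry [-0.0122 -0.0075] cur -104.81233232320761 tcp [0.5454 0.2747 0.1234] F [-0.186  -0.391   0.0741] w 46.13189671959811 3.2
```

Emit:
drive_tool --increments '[{"dx": 0, "dy": 0, "dz": 0.4, "rx": 0, "ry": 0, "rz": 0, "claw": 46}, {"dx": 0, "dy": 0, "dz": 0.4, "rx": 0, "ry": 0, "rz": 0, "claw": 46}, {"dx": 0, "dy": 0, "dz": 0.3, "rx": 0, "ry": 0, "rz": 0, "claw": 46}, {"dx": 0, "dy": 0, "dz": 0.2, "rx": 0, "ry": 0, "rz": 0, "claw": 46}, {"dx": 0, "dy": 0, "dz": 0.1, "rx": 0, "ry": 0, "rz": 0, "claw": 46}]'

```text
time_s: 3.7
tcp_pos: [0.5452, 0.2743, 0.0519]
tool_rot: [[0.967, -0.256, -0.001], [-0.256, -0.967, -0.001], [-0.0, 0.001, -1.0]]
contact_force: [-0.2, 0.8, 0.9]
gripper_width: 0.523
grasp_force: 0.0
```

Emit:
drive_tool --increments '[{"dx": 0, "dy": 0, "dz": 0.08, "rx": 0, "ry": 0, "rz": 0, "claw": 46}, {"dx": 0, "dy": 0, "dz": 0.08, "rx": 0, "ry": 0, "rz": 0, "claw": 46}, {"dx": 0, "dy": 0, "dz": 0.06, "rx": 0, "ry": 0, "rz": 0, "claw": 46}, {"dx": 0, "dy": 0, "dz": 0.04, "rx": 0, "ry": 0, "rz": 0, "claw": 46}, {"dx": 0, "dy": 0, "dz": 0, "rx": 0, "ry": 0, "rz": 0, "claw": 46}]'

```text
time_s: 4.2
tcp_pos: [0.5454, 0.2745, 0.0395]
tool_rot: [[0.967, -0.256, -0.0], [-0.256, -0.967, -0.0], [-0.0, 0.0, -1.0]]
contact_force: [0.5, 1.2, 0.8]
gripper_width: 0.521
grasp_force: 0.0
```

Emit:
drive_tool --increments '[{"dx": 0, "dy": 0, "dz": 0, "rx": 0, "ry": 0, "rz": 0, "claw": 36}, {"dx": 0, "dy": 0, "dz": 0, "rx": 0, "ry": 0, "rz": 0, "claw": 26}, {"dx": 0, "dy": 0, "dz": 0, "rx": 0, "ry": 0, "rz": 0, "claw": 20}, {"dx": 0, "dy": 0, "dz": 0, "rx": 0, "ry": 0, "rz": 0, "claw": 20}, {"dx": 0, "dy": 0, "dz": 0, "rx": 0, "ry": 0, "rz": 0, "claw": 20}]' --squeeze 20

```text
time_s: 4.7
tcp_pos: [0.5456, 0.2747, 0.0398]
tool_rot: [[0.967, -0.256, 0.0], [-0.256, -0.967, 0.0], [0.0, -0.0, -1.0]]
contact_force: [0.6, -0.0, 1.4]
gripper_width: 0.328
grasp_force: 20.0
```

Emit:
drive_tool --increments '[{"dx": 0, "dy": 0, "dz": -0.1, "rx": 0, "ry": 0, "rz": 0, "claw": 20}, {"dx": 0, "dy": 0, "dz": -0.2, "rx": 0, "ry": 0, "rz": 0, "claw": 20}, {"dx": 0, "dy": 0, "dz": -0.4, "rx": 0, "ry": 0, "rz": 0, "claw": 20}, {"dx": 0, "dy": 0, "dz": -0.4, "rx": 0, "ry": 0, "rz": 0, "claw": 20}, {"dx": 0, "dy": 0, "dz": -0.3, "rx": 0, "ry": 0, "rz": 0, "claw": 20}]'

```text
time_s: 5.2
tcp_pos: [0.5458, 0.2748, 0.1117]
tool_rot: [[0.967, -0.256, 0.001], [-0.256, -0.967, 0.001], [0.001, -0.001, -1.0]]
contact_force: [-0.2, 0.2, -0.1]
gripper_width: 0.336
grasp_force: 20.0
```

Emit:
drive_tool --increments '[{"dx": -0.3, "dy": 0, "dz": 0, "rx": 0, "ry": 0, "rz": 0, "claw": 20}, {"dx": -0.5, "dy": 0, "dz": 0, "rx": 0, "ry": 0, "rz": 0, "claw": 20}, {"dx": -0.6, "dy": 0, "dz": 0, "rx": 0, "ry": 0, "rz": 0, "claw": 20}, {"dx": -0.6, "dy": 0, "dz": 0, "rx": 0, "ry": 0, "rz": 0, "claw": 20}, {"dx": -0.4, "dy": 0, "dz": 0, "rx": 0, "ry": 0, "rz": 0, "claw": 20}]'

```text
time_s: 5.7
tcp_pos: [0.427, 0.3049, 0.1094]
tool_rot: [[0.967, -0.256, -0.001], [-0.256, -0.967, -0.0], [-0.001, 0.001, -1.0]]
contact_force: [0.2, 1.1, 0.0]
gripper_width: 0.33
grasp_force: 20.0
```

Emit:
drive_tool --increments '[{"dx": 0, "dy": 0, "dz": 0.4, "rx": 0, "ry": 0, "rz": 0, "claw": 20}, {"dx": 0, "dy": 0, "dz": 0.4, "rx": 0, "ry": 0, "rz": 0, "claw": 20}, {"dx": 0, "dy": 0, "dz": 0.3, "rx": 0, "ry": 0, "rz": 0, "claw": 20}, {"dx": 0, "dy": 0, "dz": 0.2, "rx": 0, "ry": 0, "rz": 0, "claw": 20}, {"dx": 0, "dy": 0, "dz": 0.1, "rx": 0, "ry": 0, "rz": 0, "claw": 20}]'

```text
time_s: 6.2
tcp_pos: [0.4287, 0.3048, 0.0387]
tool_rot: [[0.967, -0.256, -0.001], [-0.256, -0.967, -0.001], [-0.001, 0.001, -1.0]]
contact_force: [0.2, 0.6, -0.5]
gripper_width: 0.33
grasp_force: 20.0
```

Emit:
drive_tool --increments '[{"dx": 0, "dy": 0, "dz": 0.08, "rx": 0, "ry": 0, "rz": 0, "claw": 20}, {"dx": 0, "dy": 0, "dz": 0.06, "rx": 0, "ry": 0, "rz": 0, "claw": 20}, {"dx": 0, "dy": 0, "dz": 0.04, "rx": 0, "ry": 0, "rz": 0, "claw": 20}, {"dx": 0, "dy": 0, "dz": 0.0, "rx": 0, "ry": 0, "rz": 0, "claw": 20}, {"dx": 0, "dy": 0, "dz": 0, "rx": 0, "ry": 0, "rz": 0, "claw": 20}]'

```text
time_s: 6.7
tcp_pos: [0.4296, 0.3054, 0.0308]
tool_rot: [[0.967, -0.256, 0.0], [-0.256, -0.967, 0.0], [0.0, -0.0, -1.0]]
contact_force: [-0.1, -0.7, -0.5]
gripper_width: 0.331
grasp_force: 20.0
```

Emit:
drive_tool --increments '[{"dx": 0, "dy": 0, "dz": 0, "rx": 0, "ry": 0, "rz": 0, "claw": 40}, {"dx": 0, "dy": 0, "dz": 0, "rx": 0, "ry": 0, "rz": 0, "claw": 56}, {"dx": 0, "dy": 0, "dz": 0, "rx": 0, "ry": 0, "rz": 0, "claw": 56}, {"dx": 0, "dy": 0, "dz": -0.3, "rx": 0, "ry": 0, "rz": 0, "claw": 56}, {"dx": 0, "dy": 0, "dz": -0.5, "rx": 0, "ry": 0, "rz": 0, "claw": 56}]'

```text
time_s: 7.2
tcp_pos: [0.4287, 0.3042, 0.0697]
tool_rot: [[0.967, -0.256, -0.002], [-0.256, -0.967, -0.003], [-0.001, 0.003, -1.0]]
contact_force: [0.8, 0.3, -0.5]
gripper_width: 0.629
grasp_force: 0.0
```

Emit:
drive_tool --increments '[{"dx": 0, "dy": 0, "dz": -0.7, "rx": 0, "ry": 0, "rz": 0, "claw": 70}, {"dx": 0, "dy": 0, "dz": -0.7, "rx": 0, "ry": 0, "rz": 0, "claw": 70}, {"dx": 0, "dy": 0, "dz": -0.7, "rx": 0, "ry": 0, "rz": 0, "claw": 70}, {"dx": 0, "dy": 0, "dz": -0.7, "rx": 0, "ry": 0, "rz": 0, "claw": 70}, {"dx": 0, "dy": 0, "dz": 0, "rx": 0, "ry": 0, "rz": 0, "claw": 70}]'

```text
time_s: 7.7
tcp_pos: [0.4313, 0.3071, 0.2159]
tool_rot: [[0.967, -0.255, 0.006], [-0.255, -0.967, 0.007], [0.004, -0.008, -1.0]]
contact_force: [0.8, 0.5, -1.6]
gripper_width: 0.797
grasp_force: 0.0
```

```bash
python3 -c "
from h import *
from plant import r
s=r.sense();print(s['qpos']);togo(s,[.4762,-.2099,.2],-13.2)"
```

```text
[ 56.7549   8.1294 -21.0036   0.0978 -60.3578  18.4187]
shift/50mm [3.5049 9.772  0.2553] rz(5deg) 17.68451453061625 rx,ry [-0.0912 -0.0484] cur -104.77742734691876 tcp [0.4313 0.3071 0.2159] F [ 0.7935  0.544  -1.6373] w 69.85734540150501 7.7
```

Emit:
drive_tool --increments '[{"dx": 0.23, "dy": 0.56, "dz": -0.11, "rx": 0, "ry": 0, "rz": 0, "claw": 70}, {"dx": 0.23, "dy": 0.56, "dz": -0.11, "rx": 0, "ry": 0, "rz": 0, "claw": 70}, {"dx": 0.23, "dy": 0.56, "dz": -0.11, "rx": 0, "ry": 0, "rz": 0, "claw": 70}, {"dx": 0.23, "dy": 0.56, "dz": -0.11, "rx": 0, "ry": 0, "rz": 0, "claw": 70}, {"dx": 0.23, "dy": 0.56, "dz": -0.11, "rx": 0, "ry": 0, "rz": 0, "claw": 70}]'

```text
time_s: 8.2
tcp_pos: [0.449, 0.154, 0.2381]
tool_rot: [[0.967, -0.256, -0.0], [-0.256, -0.967, 0.0], [-0.0, -0.0, -1.0]]
contact_force: [-0.4, -0.4, -0.1]
gripper_width: 0.8
grasp_force: 0.0
```

Emit:
drive_tool --increments '[{"dx": 0.23, "dy": 0.56, "dz": -0.11, "rx": 0, "ry": 0, "rz": 0, "claw": 70}, {"dx": 0.23, "dy": 0.56, "dz": -0.11, "rx": 0, "ry": 0, "rz": 0, "claw": 70}, {"dx": 0.23, "dy": 0.56, "dz": -0.11, "rx": 0, "ry": 0, "rz": 0, "claw": 70}, {"dx": 0.23, "dy": 0.56, "dz": -0.11, "rx": 0, "ry": 0, "rz": 0, "claw": 70}, {"dx": 0.23, "dy": 0.56, "dz": -0.11, "rx": 0, "ry": 0, "rz": 0, "claw": 70}]'

```text
time_s: 8.7
tcp_pos: [0.4687, 0.0039, 0.2656]
tool_rot: [[0.967, -0.256, 0.0], [-0.256, -0.967, 0.0], [0.0, -0.0, -1.0]]
contact_force: [0.2, 0.5, -0.3]
gripper_width: 0.802
grasp_force: 0.0
```

Emit:
drive_tool --increments '[{"dx": 0.23, "dy": 0.56, "dz": -0.11, "rx": 0, "ry": 0, "rz": 0, "claw": 70}, {"dx": 0.23, "dy": 0.56, "dz": -0.11, "rx": 0, "ry": 0, "rz": 0, "claw": 70}, {"dx": 0.23, "dy": 0.56, "dz": -0.11, "rx": 0, "ry": 0, "rz": 0, "claw": 70}, {"dx": 0.23, "dy": 0.56, "dz": -0.11, "rx": 0, "ry": 0, "rz": 0, "claw": 70}, {"dx": 0.23, "dy": 0.56, "dz": -0.11, "rx": 0, "ry": 0, "rz": 0, "claw": 70}]'

```text
time_s: 9.2
tcp_pos: [0.4885, -0.1462, 0.293]
tool_rot: [[0.967, -0.256, -0.0], [-0.256, -0.967, 0.0], [-0.0, -0.0, -1.0]]
contact_force: [0.9, 0.8, -0.6]
gripper_width: 0.797
grasp_force: 0.0
```

Emit:
drive_tool --increments '[{"dx": 0, "dy": 0, "dz": 0, "rx": 0, "ry": 0, "rz": 0.9, "claw": 70}, {"dx": 0, "dy": 0, "dz": 0, "rx": 0, "ry": 0, "rz": 0.9, "claw": 70}, {"dx": 0, "dy": 0, "dz": 0, "rx": 0, "ry": 0, "rz": 0.9, "claw": 70}, {"dx": 0, "dy": 0, "dz": 0, "rx": 0, "ry": 0, "rz": 0.9, "claw": 70}, {"dx": 0, "dy": 0, "dz": 0, "rx": 0, "ry": 0, "rz": 0.9, "claw": 70}]'

```text
time_s: 9.7
tcp_pos: [0.4885, -0.145, 0.2927]
tool_rot: [[0.793, -0.609, -0.0], [-0.609, -0.793, 0.0], [-0.0, 0.0, -1.0]]
contact_force: [-0.6, -1.0, 0.3]
gripper_width: 0.799
grasp_force: 0.0
```

Emit:
drive_tool --increments '[{"dx": 0, "dy": 0, "dz": 0, "rx": 0, "ry": 0, "rz": 0.9, "claw": 70}, {"dx": 0, "dy": 0, "dz": 0, "rx": 0, "ry": 0, "rz": 0.9, "claw": 70}, {"dx": 0, "dy": 0, "dz": 0, "rx": 0, "ry": 0, "rz": 0.9, "claw": 70}, {"dx": 0, "dy": 0, "dz": 0, "rx": 0, "ry": 0, "rz": 0.9, "claw": 70}, {"dx": 0, "dy": 0, "dz": 0, "rx": 0, "ry": 0, "rz": 0.9, "claw": 70}]'

```text
time_s: 10.2
tcp_pos: [0.4885, -0.1449, 0.2927]
tool_rot: [[0.5, -0.866, -0.0], [-0.866, -0.5, 0.0], [-0.0, 0.0, -1.0]]
contact_force: [-0.1, 0.3, 0.1]
gripper_width: 0.799
grasp_force: 0.0
```

Emit:
drive_tool --increments '[{"dx": 0, "dy": 0, "dz": 0, "rx": 0, "ry": 0, "rz": 0.9, "claw": 70}, {"dx": 0, "dy": 0, "dz": 0, "rx": 0, "ry": 0, "rz": 0.9, "claw": 70}, {"dx": 0, "dy": 0, "dz": 0, "rx": 0, "ry": 0, "rz": 0.9, "claw": 70}, {"dx": 0, "dy": 0, "dz": 0, "rx": 0, "ry": 0, "rz": 0.9, "claw": 70}, {"dx": 0, "dy": 0, "dz": 0, "rx": 0, "ry": 0, "rz": 0.9, "claw": 70}]'

```text
time_s: 10.7
tcp_pos: [0.4885, -0.1449, 0.2927]
tool_rot: [[0.13, -0.991, -0.0], [-0.991, -0.13, 0.0], [-0.0, 0.0, -1.0]]
contact_force: [0.1, -0.0, 0.9]
gripper_width: 0.799
grasp_force: 0.0
```

Emit:
drive_tool --increments '[{"dx": 0, "dy": 0, "dz": 0, "rx": 0, "ry": 0, "rz": 0.9, "claw": 70}, {"dx": 0, "dy": 0, "dz": 0, "rx": 0, "ry": 0, "rz": 0.9, "claw": 70}, {"dx": 0, "dy": 0, "dz": 0, "rx": 0, "ry": 0, "rz": 0.9, "claw": 70}, {"dx": 0, "dy": 0, "dz": 0, "rx": 0, "ry": 0, "rz": 0.9, "claw": 70}, {"dx": 0, "dy": 0, "dz": 0, "rx": 0, "ry": 0, "rz": 0.58, "claw": 70}]'

```text
time_s: 11.2
tcp_pos: [0.4885, -0.1449, 0.2927]
tool_rot: [[-0.232, -0.973, -0.0], [-0.973, 0.232, 0.0], [-0.0, 0.0, -1.0]]
contact_force: [-0.1, -0.4, -0.5]
gripper_width: 0.795
grasp_force: 0.0
```

Emit:
drive_tool --increments '[{"dx": 0, "dy": 0, "dz": 0, "rx": 0, "ry": 0, "rz": 0, "claw": 70}, {"dx": 0, "dy": 0, "dz": 0, "rx": 0, "ry": 0, "rz": 0, "claw": 70}, {"dx": 0, "dy": 0, "dz": 0, "rx": 0, "ry": 0, "rz": 0, "claw": 70}, {"dx": 0, "dy": 0, "dz": 0, "rx": 0, "ry": 0, "rz": 0, "claw": 70}, {"dx": 0, "dy": 0, "dz": 0, "rx": 0, "ry": 0, "rz": 0, "claw": 70}]'

```text
time_s: 11.7
tcp_pos: [0.4887, -0.1449, 0.293]
tool_rot: [[-0.228, -0.974, 0.0], [-0.974, 0.228, 0.0], [-0.0, -0.0, -1.0]]
contact_force: [0.0, 0.7, 1.1]
gripper_width: 0.795
grasp_force: 0.0
```

```bash
python3 look.py w3 | head -1; python3 - <<'E'
from h import *
import pickle
s,c,im=pickle.load(open('pics/w3.pkl','rb'))
print(proj(c,[[.4786,-.2075,.04]])*800/560)
E
```

```text
shift/50mm [-7.6805  2.1043  1.8611] rz(5deg) -17.74093172362244 rx,ry [-0.0002  0.0003] cur 166.7953413818878 tcp [ 0.4887 -0.1449  0.293 ] F [0.011  0.7054 1.1252] w 69.61018858492717 11.7
[[388.4812 190.2415]]
```

View pics/w3.png

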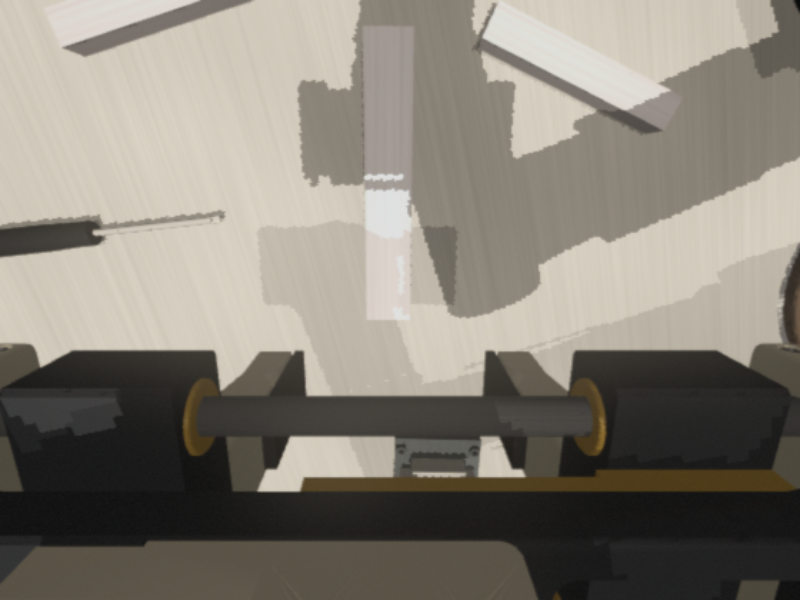

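The whole tube top is visible, with corners near (363,26), (414,26), (409,320) and (367,320). It is partly in shadow, and its width runs down the middle of the gripper.

```bash
python3 - <<'E'
from h import *
import pickle
s,c,im=pickle.load(open('pics/w3.pkl','rb'))
P=cast(c,np.array([[363,26],[414,26],[409,320],[367,320]])*.7,.04); print(P,P.mean(0),[np.linalg.norm(P[i]-P[i-1]) for i in range(4)])
l=P[2]+P[3]-P[0]-P[1]; y=np.degrees(np.arctan2(l[1],l[0])); print('yaw',y)
t=P.mean(0); t[2]=.15; togo(s,t,y+90)
E
```

```text
[[ 0.4692 -0.3326  0.04  ]
 [ 0.4306 -0.3236  0.04  ]
 [ 0.4871 -0.0893  0.04  ]
 [ 0.5251 -0.0982  0.04  ]] [ 0.478  -0.2109  0.04  ] [np.float64(0.2410161934436037), np.float64(0.039712520343351564), np.float64(0.2410197150821808), np.float64(0.039077024784110216)]
yaw 76.5127066491332
shift/50mm [ 1.3344 -0.0932  2.8609] rz(5deg) 0.056526946550923184 rx,ry [-0.0002  0.0003] cur 166.7953413818878 tcp [ 0.4887 -0.1449  0.293 ] F [0.011  0.7054 1.1252] w 69.61018858492717 11.7
```

Emit:
drive_tool --increments '[{"dx": 0.266, "dy": -0.019, "dz": 0.5, "rx": 0, "ry": 0, "rz": 0.06, "claw": 64}, {"dx": 0.266, "dy": -0.019, "dz": 0.5, "rx": 0, "ry": 0, "rz": 0, "claw": 64}, {"dx": 0.266, "dy": -0.019, "dz": 0.5, "rx": 0, "ry": 0, "rz": 0, "claw": 64}, {"dx": 0.266, "dy": -0.019, "dz": 0.5, "rx": 0, "ry": 0, "rz": 0, "claw": 64}, {"dx": 0.266, "dy": -0.019, "dz": 0.5, "rx": 0, "ry": 0, "rz": 0, "claw": 64}]'

```text
time_s: 12.25
tcp_pos: [0.4778, -0.2112, 0.1673]
tool_rot: [[-0.234, -0.972, 0.0], [-0.972, 0.234, -0.0], [-0.0, -0.0, -1.0]]
contact_force: [0.4, 0.2, -0.2]
gripper_width: 0.731
grasp_force: 0.0
```

Emit:
drive_tool --increments '[{"dx": 0, "dy": 0, "dz": 0.6, "rx": 0, "ry": 0, "rz": 0, "claw": 64}, {"dx": 0, "dy": 0, "dz": 0.6, "rx": 0, "ry": 0, "rz": 0, "claw": 64}, {"dx": 0, "dy": 0, "dz": 0.5, "rx": 0, "ry": 0, "rz": 0, "claw": 64}, {"dx": 0, "dy": 0, "dz": 0.35, "rx": 0, "ry": 0, "rz": 0, "claw": 64}, {"dx": 0, "dy": 0, "dz": 0.2, "rx": 0, "ry": 0, "rz": 0, "claw": 64}]'

```text
time_s: 12.75
tcp_pos: [0.4771, -0.2107, 0.054]
tool_rot: [[-0.234, -0.972, -0.002], [-0.972, 0.234, 0.0], [0.0, 0.002, -1.0]]
contact_force: [-0.6, -0.7, 0.2]
gripper_width: 0.732
grasp_force: 0.0
```

Emit:
drive_tool --increments '[{"dx": 0, "dy": 0, "dz": 0.12, "rx": 0, "ry": 0, "rz": 0, "claw": 64}, {"dx": 0, "dy": 0, "dz": 0.1, "rx": 0, "ry": 0, "rz": 0, "claw": 64}, {"dx": 0, "dy": 0, "dz": 0.05, "rx": 0, "ry": 0, "rz": 0, "claw": 64}, {"dx": 0, "dy": 0, "dz": 0, "rx": 0, "ry": 0, "rz": 0, "claw": 64}, {"dx": 0, "dy": 0, "dz": 0, "rx": 0, "ry": 0, "rz": 0, "claw": 64}]'

```text
time_s: 13.25
tcp_pos: [0.4782, -0.2107, 0.0426]
tool_rot: [[-0.234, -0.972, 0.001], [-0.972, 0.234, -0.0], [-0.0, -0.001, -1.0]]
contact_force: [1.3, 0.0, -0.7]
gripper_width: 0.725
grasp_force: 0.0
```

```bash
python3 -c "
from h import *
from plant import r
s=r.sense();togo(s,[.478,-.2109,.041],166.5)"
```

```text
shift/50mm [0.0039 0.0033 0.0324] rz(5deg) -0.005041037644411972 rx,ry [-0.0116  0.0016] cur 166.47479481177794 tcp [ 0.4782 -0.2107  0.0426] F [ 1.3359  0.0064 -0.7497] w 63.54500566673111 13.25
```

Emit:
drive_tool --increments '[{"dx": 0, "dy": 0, "dz": 0, "rx": 0, "ry": 0, "rz": 0, "claw": 50}, {"dx": 0, "dy": 0, "dz": 0, "rx": 0, "ry": 0, "rz": 0, "claw": 42}, {"dx": 0, "dy": 0, "dz": 0, "rx": 0, "ry": 0, "rz": 0, "claw": 34}, {"dx": 0, "dy": 0, "dz": 0, "rx": 0, "ry": 0, "rz": 0, "claw": 30}, {"dx": 0, "dy": 0, "dz": 0, "rx": 0, "ry": 0, "rz": 0, "claw": 30}]' --squeeze 40

```text
time_s: 13.75
tcp_pos: [0.4781, -0.2107, 0.0422]
tool_rot: [[-0.234, -0.972, 0.0], [-0.972, 0.234, -0.0], [0.0, -0.0, -1.0]]
contact_force: [0.6, -0.9, 1.8]
gripper_width: 0.456
grasp_force: 40.0
```

Emit:
drive_tool --increments '[{"dx": 0, "dy": 0, "dz": -0.1, "rx": 0, "ry": 0, "rz": 0, "claw": 30}, {"dx": 0, "dy": 0, "dz": -0.2, "rx": 0, "ry": 0, "rz": 0, "claw": 30}, {"dx": 0, "dy": 0, "dz": -0.4, "rx": 0, "ry": 0, "rz": 0, "claw": 30}, {"dx": 0, "dy": 0, "dz": -0.5, "rx": 0, "ry": 0, "rz": 0, "claw": 30}, {"dx": 0, "dy": 0, "dz": -0.5, "rx": 0, "ry": 0, "rz": 0, "claw": 30}]'

```text
time_s: 14.25
tcp_pos: [0.4772, -0.2106, 0.1281]
tool_rot: [[-0.234, -0.972, -0.001], [-0.972, 0.234, 0.0], [0.0, 0.001, -1.0]]
contact_force: [0.3, -0.7, -3.7]
gripper_width: 0.453
grasp_force: 40.0
```

Emit:
drive_tool --increments '[{"dx": 0, "dy": 0, "dz": -0.3, "rx": 0, "ry": 0, "rz": 0, "claw": 30}, {"dx": 0, "dy": 0, "dz": -0.1, "rx": 0, "ry": 0, "rz": 0, "claw": 30}, {"dx": 0, "dy": 0, "dz": 0, "rx": 0, "ry": 0, "rz": 0, "claw": 30}, {"dx": 0, "dy": 0, "dz": 0, "rx": 0, "ry": 0, "rz": 0, "claw": 30}, {"dx": 0, "dy": 0, "dz": 0, "rx": 0, "ry": 0, "rz": 0, "claw": 30}]'

```text
time_s: 14.75
tcp_pos: [0.4771, -0.2106, 0.146]
tool_rot: [[-0.234, -0.972, -0.002], [-0.972, 0.234, 0.0], [0.0, 0.002, -1.0]]
contact_force: [0.2, -0.0, -4.8]
gripper_width: 0.454
grasp_force: 40.0
```

```bash
python3 -c "
from h import *
from plant import r
s=r.sense();a=np.radians(75.26);print(s['qpos'],s['moment']);togo(s,[.5265,.2086,.15],165.26);togo(s,[.5265-.002*np.cos(a),.2086-.002*np.sin(a),.15],165.26)"
```

```text
[ -2.2464  11.792  -26.7128  -0.0186 -51.6142 -11.2838] [ 0.1118 -0.0704 -0.015 ]
shift/50mm [-8.3818  1.0022 -0.0795] rz(5deg) 0.23965268105887388 rx,ry [ 0.0239 -0.0018] cur 166.45826340529436 tcp [ 0.4771 -0.2106  0.146 ] F [ 0.1817 -0.031  -4.7901] w 39.733454299685654 14.75
shift/50mm [-8.3418  1.003  -0.0795] rz(5deg) 0.23965268105887388 rx,ry [ 0.0239 -0.0018] cur 166.45826340529436 tcp [ 0.4771 -0.2106  0.146 ] F [ 0.1817 -0.031  -4.7901] w 39.733454299685654 14.75
```

Emit:
drive_tool --increments '[{"dx": -0.2, "dy": 0.05, "dz": 0, "rx": 0, "ry": 0, "rz": 0, "claw": 30}, {"dx": -0.4, "dy": 0.05, "dz": 0, "rx": 0, "ry": 0, "rz": 0, "claw": 30}, {"dx": -0.45, "dy": 0.05, "dz": 0, "rx": 0, "ry": 0, "rz": 0, "claw": 30}, {"dx": -0.45, "dy": 0.05, "dz": 0, "rx": 0, "ry": 0, "rz": 0, "claw": 30}, {"dx": -0.45, "dy": 0.05, "dz": 0, "rx": 0, "ry": 0, "rz": 0, "claw": 30}]'

```text
time_s: 15.25
tcp_pos: [0.4881, -0.1117, 0.1465]
tool_rot: [[-0.234, -0.972, -0.001], [-0.972, 0.234, -0.0], [0.0, 0.001, -1.0]]
contact_force: [-0.2, 0.3, -4.4]
gripper_width: 0.451
grasp_force: 40.0
```

Emit:
drive_tool --increments '[{"dx": -0.45, "dy": 0.05, "dz": 0, "rx": 0, "ry": 0, "rz": 0, "claw": 30}, {"dx": -0.45, "dy": 0.05, "dz": 0, "rx": 0, "ry": 0, "rz": 0, "claw": 30}, {"dx": -0.45, "dy": 0.05, "dz": 0, "rx": 0, "ry": 0, "rz": 0, "claw": 30}, {"dx": -0.45, "dy": 0.05, "dz": 0, "rx": 0, "ry": 0, "rz": 0, "claw": 30}, {"dx": -0.45, "dy": 0.05, "dz": 0, "rx": 0, "ry": 0, "rz": 0, "claw": 30}]'

```text
time_s: 15.75
tcp_pos: [0.5022, 0.0007, 0.1465]
tool_rot: [[-0.234, -0.972, -0.001], [-0.972, 0.234, -0.0], [0.0, 0.001, -1.0]]
contact_force: [0.6, -0.2, -4.2]
gripper_width: 0.457
grasp_force: 40.0
```

Emit:
drive_tool --increments '[{"dx": -0.45, "dy": 0.05, "dz": 0, "rx": 0, "ry": 0, "rz": 0, "claw": 30}, {"dx": -0.45, "dy": 0.05, "dz": 0, "rx": 0, "ry": 0, "rz": 0, "claw": 30}, {"dx": -0.45, "dy": 0.05, "dz": 0, "rx": 0, "ry": 0, "rz": 0, "claw": 30}, {"dx": -0.45, "dy": 0.05, "dz": 0, "rx": 0, "ry": 0, "rz": 0, "claw": 30}, {"dx": -0.45, "dy": 0.05, "dz": 0, "rx": 0, "ry": 0, "rz": 0, "claw": 30}]'

```text
time_s: 16.25
tcp_pos: [0.5163, 0.1129, 0.1465]
tool_rot: [[-0.234, -0.972, -0.001], [-0.972, 0.234, -0.0], [0.001, 0.001, -1.0]]
contact_force: [0.5, -0.1, -5.1]
gripper_width: 0.45
grasp_force: 40.0
```

Emit:
drive_tool --increments '[{"dx": -0.45, "dy": 0.05, "dz": 0, "rx": 0, "ry": 0, "rz": 0, "claw": 30}, {"dx": -0.45, "dy": 0.05, "dz": 0, "rx": 0, "ry": 0, "rz": 0, "claw": 30}, {"dx": -0.4, "dy": 0.05, "dz": 0, "rx": 0, "ry": 0, "rz": 0, "claw": 30}, {"dx": -0.2, "dy": 0.05, "dz": 0, "rx": 0, "ry": 0, "rz": 0, "claw": 30}, {"dx": -0.05, "dy": 0.05, "dz": 0, "rx": 0, "ry": 0, "rz": 0.24, "claw": 30}]'

```text
time_s: 16.75
tcp_pos: [0.5226, 0.191, 0.1466]
tool_rot: [[-0.254, -0.967, -0.001], [-0.967, 0.254, -0.0], [0.001, 0.0, -1.0]]
contact_force: [-0.9, 0.1, -4.5]
gripper_width: 0.452
grasp_force: 40.0
```

Emit:
drive_tool --increments '[{"dx": 0, "dy": 0, "dz": 0, "rx": 0, "ry": 0, "rz": 0, "claw": 30}, {"dx": 0, "dy": 0, "dz": 0, "rx": 0, "ry": 0, "rz": 0, "claw": 30}, {"dx": 0, "dy": 0, "dz": 0, "rx": 0, "ry": 0, "rz": 0, "claw": 30}, {"dx": 0, "dy": 0, "dz": 0, "rx": 0, "ry": 0, "rz": 0, "claw": 30}, {"dx": 0, "dy": 0, "dz": 0, "rx": 0, "ry": 0, "rz": 0, "claw": 30}]'

```text
time_s: 17.25
tcp_pos: [0.5229, 0.1895, 0.1472]
tool_rot: [[-0.255, -0.967, 0.0], [-0.967, 0.255, 0.0], [-0.0, -0.0, -1.0]]
contact_force: [1.0, -0.2, -4.4]
gripper_width: 0.452
grasp_force: 40.0
```

```bash
python3 look.py w4 | head -1; python3 - <<'E'
from h import *
import pickle
s,c,im=pickle.load(open('pics/w4.pkl','rb'))
togo(s,[.5265,.2086,.053],165.26)
im=r=cv2.imwrite
E
```

```text
shift/50mm [-0.9792  1.2684 -1.0564] rz(5deg) 17.94740073087354 rx,ry [-0.001   0.0019] cur 165.2370036543677 tcp [0.5229 0.1895 0.1472] F [ 0.9666 -0.1893 -4.4289] w 39.57243073296021 17.25
shift/50mm [-0.3876  0.027   1.8836] rz(5deg) -0.004599269126458694 rx,ry [-0.001   0.0019] cur 165.2370036543677 tcp [0.5229 0.1895 0.1472] F [ 0.9666 -0.1893 -4.4289] w 39.57243073296021 17.25
```

View pics/w4.png

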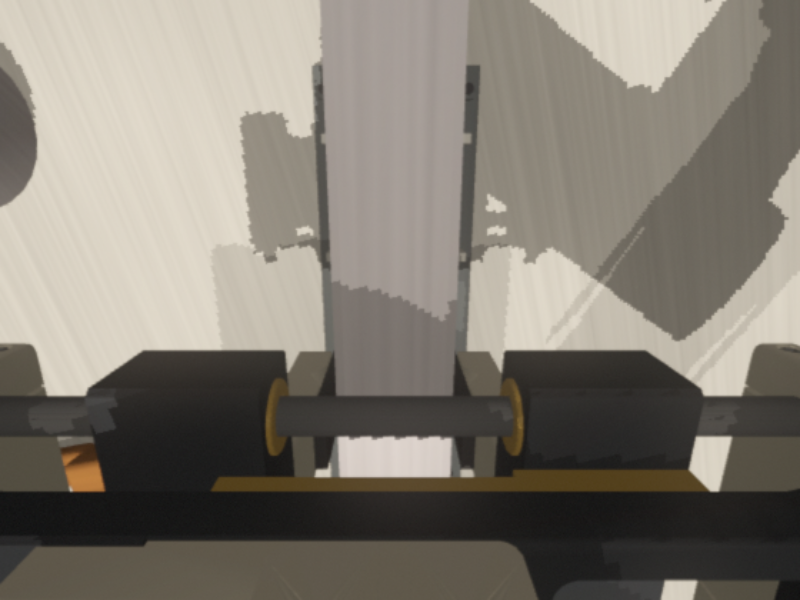

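The wrist view shows the held tube (edges 321 to 468) centred over the plate (313 to 480) and parallel to it. I'll correct 20 mm along the channel and start lowering.

Emit:
drive_tool --increments '[{"dx": -0.1, "dy": 0.01, "dz": 0.1, "rx": 0, "ry": 0, "rz": 0, "claw": 30}, {"dx": -0.1, "dy": 0.01, "dz": 0.2, "rx": 0, "ry": 0, "rz": 0, "claw": 30}, {"dx": -0.1, "dy": 0.01, "dz": 0.3, "rx": 0, "ry": 0, "rz": 0, "claw": 30}, {"dx": -0.09, "dy": 0, "dz": 0.2, "rx": 0, "ry": 0, "rz": 0, "claw": 30}, {"dx": 0, "dy": 0, "dz": 0.1, "rx": 0, "ry": 0, "rz": 0, "claw": 30}]'

```text
time_s: 17.8
tcp_pos: [0.5259, 0.2095, 0.1003]
tool_rot: [[-0.254, -0.967, -0.002], [-0.967, 0.254, -0.001], [0.002, 0.001, -1.0]]
contact_force: [-0.3, 0.8, -4.8]
gripper_width: 0.453
grasp_force: 40.0
```

Emit:
drive_tool --increments '[{"dx": 0, "dy": 0, "dz": 0, "rx": 0, "ry": 0, "rz": 0, "claw": 30}, {"dx": 0, "dy": 0, "dz": 0, "rx": 0, "ry": 0, "rz": 0, "claw": 30}, {"dx": 0, "dy": 0, "dz": 0, "rx": 0, "ry": 0, "rz": 0, "claw": 30}, {"dx": 0, "dy": 0, "dz": 0, "rx": 0, "ry": 0, "rz": 0, "claw": 30}, {"dx": 0, "dy": 0, "dz": 0, "rx": 0, "ry": 0, "rz": 0, "claw": 30}]'

```text
time_s: 18.3
tcp_pos: [0.5265, 0.2092, 0.1025]
tool_rot: [[-0.254, -0.967, 0.001], [-0.967, 0.254, 0.001], [-0.001, -0.0, -1.0]]
contact_force: [1.3, 0.4, -4.5]
gripper_width: 0.455
grasp_force: 40.0
```

```bash
python3 -c "
from h import *
from plant import r
s=r.sense();togo(s,[.5265,.2086,.0522],165.26)"
```

```text
shift/50mm [ 0.0115 -0.0032  1.0067] rz(5deg) 0.0011220141692660946 rx,ry [-0.0057  0.0076] cur 165.26561007084632 tcp [0.5265 0.2092 0.1025] F [ 1.3416  0.4267 -4.5363] w 39.895735845977875 18.3
```

Emit:
drive_tool --increments '[{"dx": 0, "dy": 0, "dz": 0.08, "rx": 0, "ry": 0, "rz": 0, "claw": 30}, {"dx": 0, "dy": 0, "dz": 0.08, "rx": 0, "ry": 0, "rz": 0, "claw": 30}, {"dx": 0, "dy": 0, "dz": 0.08, "rx": 0, "ry": 0, "rz": 0, "claw": 30}, {"dx": 0, "dy": 0, "dz": 0.08, "rx": 0, "ry": 0, "rz": 0, "claw": 30}, {"dx": 0, "dy": 0, "dz": 0.06, "rx": 0, "ry": 0, "rz": 0, "claw": 30}]'

```text
time_s: 18.8
tcp_pos: [0.5261, 0.209, 0.0825]
tool_rot: [[-0.254, -0.967, -0.0], [-0.967, 0.254, -0.0], [0.0, 0.0, -1.0]]
contact_force: [-0.1, 0.3, -4.0]
gripper_width: 0.451
grasp_force: 40.0
```

Entered without contact.

Emit:
drive_tool --increments '[{"dx": 0, "dy": 0, "dz": 0.08, "rx": 0, "ry": 0, "rz": 0, "claw": 30}, {"dx": 0, "dy": 0, "dz": 0.08, "rx": 0, "ry": 0, "rz": 0, "claw": 30}, {"dx": 0, "dy": 0, "dz": 0.08, "rx": 0, "ry": 0, "rz": 0, "claw": 30}, {"dx": 0, "dy": 0, "dz": 0.08, "rx": 0, "ry": 0, "rz": 0, "claw": 30}, {"dx": 0, "dy": 0, "dz": 0.06, "rx": 0, "ry": 0, "rz": 0, "claw": 30}]'

```text
time_s: 19.3
tcp_pos: [0.5262, 0.2091, 0.0636]
tool_rot: [[-0.254, -0.967, -0.0], [-0.967, 0.254, -0.0], [0.0, 0.0, -1.0]]
contact_force: [0.3, -0.5, -3.5]
gripper_width: 0.45
grasp_force: 40.0
```

Emit:
drive_tool --increments '[{"dx": 0, "dy": 0, "dz": 0.04, "rx": 0, "ry": 0, "rz": 0, "claw": 30}, {"dx": 0, "dy": 0, "dz": 0.04, "rx": 0, "ry": 0, "rz": 0, "claw": 30}, {"dx": 0, "dy": 0, "dz": 0.03, "rx": 0, "ry": 0, "rz": 0, "claw": 30}, {"dx": 0, "dy": 0, "dz": 0.02, "rx": 0, "ry": 0, "rz": 0, "claw": 30}, {"dx": 0, "dy": 0, "dz": 0, "rx": 0, "ry": 0, "rz": 0, "claw": 30}]'

```text
time_s: 19.8
tcp_pos: [0.5263, 0.2091, 0.0575]
tool_rot: [[-0.254, -0.967, -0.0], [-0.967, 0.254, -0.0], [0.0, 0.0, -1.0]]
contact_force: [0.4, 0.7, -4.5]
gripper_width: 0.451
grasp_force: 40.0
```

Emit:
drive_tool --increments '[{"dx": 0, "dy": 0, "dz": 0.02, "rx": 0, "ry": 0, "rz": 0, "claw": 30}, {"dx": 0, "dy": 0, "dz": 0.02, "rx": 0, "ry": 0, "rz": 0, "claw": 30}, {"dx": 0, "dy": 0, "dz": 0.02, "rx": 0, "ry": 0, "rz": 0, "claw": 30}, {"dx": 0, "dy": 0, "dz": 0.02, "rx": 0, "ry": 0, "rz": 0, "claw": 30}, {"dx": 0, "dy": 0, "dz": 0, "rx": 0, "ry": 0, "rz": 0, "claw": 30}]'

```text
time_s: 20.3
tcp_pos: [0.5262, 0.2091, 0.0534]
tool_rot: [[-0.254, -0.967, -0.0], [-0.967, 0.254, -0.0], [0.0, 0.0, -1.0]]
contact_force: [0.2, -0.3, -4.8]
gripper_width: 0.456
grasp_force: 40.0
```

Emit:
drive_tool --increments '[{"dx": 0, "dy": 0, "dz": 0.01, "rx": 0, "ry": 0, "rz": 0, "claw": 30}, {"dx": 0, "dy": 0, "dz": 0.01, "rx": 0, "ry": 0, "rz": 0, "claw": 30}, {"dx": 0, "dy": 0, "dz": 0.01, "rx": 0, "ry": 0, "rz": 0, "claw": 30}, {"dx": 0, "dy": 0, "dz": 0, "rx": 0, "ry": 0, "rz": 0, "claw": 30}, {"dx": 0, "dy": 0, "dz": 0, "rx": 0, "ry": 0, "rz": 0, "claw": 30}]'

```text
time_s: 20.8
tcp_pos: [0.5263, 0.2092, 0.0523]
tool_rot: [[-0.254, -0.967, 0.0], [-0.967, 0.254, 0.0], [-0.0, -0.0, -1.0]]
contact_force: [-1.1, -0.2, 0.3]
gripper_width: 0.454
grasp_force: 40.0
```

Touched down: the tool no longer carries the weight. I'll lighten the grip so it acts as a force limiter, then slide along tool −x (bay +y).

Emit:
drive_tool --increments '[{"dx": 0, "dy": 0, "dz": 0, "rx": 0, "ry": 0, "rz": 0, "claw": 30}, {"dx": -0.015, "dy": 0, "dz": 0, "rx": 0, "ry": 0, "rz": 0, "claw": 30}, {"dx": -0.015, "dy": 0, "dz": 0, "rx": 0, "ry": 0, "rz": 0, "claw": 30}, {"dx": -0.015, "dy": 0, "dz": 0, "rx": 0, "ry": 0, "rz": 0, "claw": 30}, {"dx": -0.015, "dy": 0, "dz": 0, "rx": 0, "ry": 0, "rz": 0, "claw": 30}]' --squeeze 15

```text
time_s: 21.3
tcp_pos: [0.5271, 0.2118, 0.0523]
tool_rot: [[-0.254, -0.967, 0.0], [-0.967, 0.254, -0.0], [0.0, -0.0, -1.0]]
contact_force: [-0.3, -3.9, 3.1]
gripper_width: 0.456
grasp_force: 15.0
```

Emit:
drive_tool --increments '[{"dx": -0.01, "dy": 0, "dz": 0, "rx": 0, "ry": 0, "rz": 0, "claw": 30}, {"dx": -0.01, "dy": 0, "dz": 0, "rx": 0, "ry": 0, "rz": 0, "claw": 30}, {"dx": -0.01, "dy": 0, "dz": 0, "rx": 0, "ry": 0, "rz": 0, "claw": 30}, {"dx": -0.01, "dy": 0, "dz": 0, "rx": 0, "ry": 0, "rz": 0, "claw": 30}, {"dx": 0, "dy": 0, "dz": 0, "rx": 0, "ry": 0, "rz": 0, "claw": 30}]'

```text
time_s: 21.8
tcp_pos: [0.5277, 0.2139, 0.0522]
tool_rot: [[-0.254, -0.967, 0.0], [-0.967, 0.254, -0.0], [0.0, -0.0, -1.0]]
contact_force: [-1.6, -4.7, 5.4]
gripper_width: 0.456
grasp_force: 15.0
```

Emit:
drive_tool --increments '[{"dx": -0.01, "dy": 0, "dz": 0, "rx": 0, "ry": 0, "rz": 0, "claw": 30}, {"dx": -0.01, "dy": 0, "dz": 0, "rx": 0, "ry": 0, "rz": 0, "claw": 30}, {"dx": -0.01, "dy": 0, "dz": 0, "rx": 0, "ry": 0, "rz": 0, "claw": 30}, {"dx": -0.01, "dy": 0, "dz": 0, "rx": 0, "ry": 0, "rz": 0, "claw": 30}, {"dx": 0, "dy": 0, "dz": 0, "rx": 0, "ry": 0, "rz": 0, "claw": 30}]'

```text
time_s: 22.3
tcp_pos: [0.528, 0.2154, 0.0523]
tool_rot: [[-0.254, -0.967, -0.0], [-0.967, 0.254, -0.001], [0.001, 0.0, -1.0]]
contact_force: [-1.8, -6.5, 7.1]
gripper_width: 0.458
grasp_force: 15.0
```

Emit:
drive_tool --increments '[{"dx": -0.01, "dy": 0, "dz": 0, "rx": 0, "ry": 0, "rz": 0, "claw": 30}, {"dx": -0.01, "dy": 0, "dz": 0, "rx": 0, "ry": 0, "rz": 0, "claw": 30}, {"dx": -0.01, "dy": 0, "dz": 0, "rx": 0, "ry": 0, "rz": 0, "claw": 30}, {"dx": -0.01, "dy": 0, "dz": 0, "rx": 0, "ry": 0, "rz": 0, "claw": 30}, {"dx": 0, "dy": 0, "dz": 0, "rx": 0, "ry": 0, "rz": 0, "claw": 30}]'

```text
time_s: 22.8
tcp_pos: [0.528, 0.2156, 0.0522]
tool_rot: [[-0.254, -0.967, -0.002], [-0.967, 0.254, -0.003], [0.004, 0.001, -1.0]]
contact_force: [-1.3, -14.2, 9.7]
gripper_width: 0.458
grasp_force: 15.0
```

```bash
python3 - <<'E'
from h import *
from plant import r
c=r.calibration('top'); im=r.grab_frame('top')
cv2.imwrite('pics/top2.png',cv2.resize(im[180:265,90:250,::-1],None,fx=5,fy=5,interpolation=cv2.INTER_CUBIC))
E
```

```text
(no output)
```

View pics/top2.png

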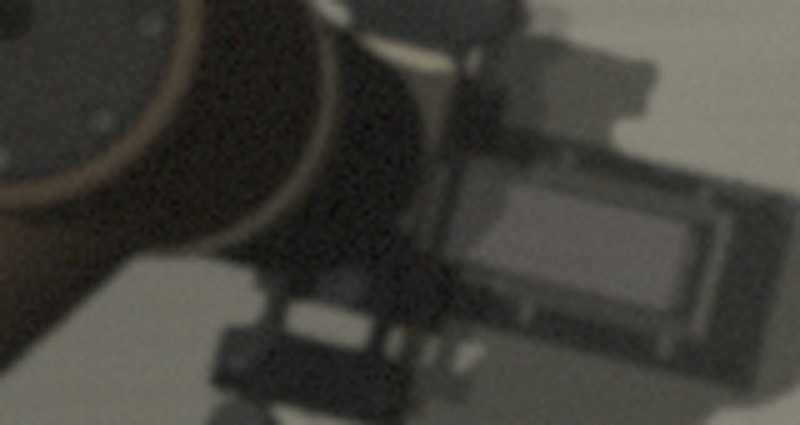

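The top view shows the tube in the channel with the gap at the thin-plate end. The move stalled at 14 N, so the tube is against the stop. I'll ease off slightly, release and lift.

Emit:
drive_tool --increments '[{"dx": 0.02, "dy": 0, "dz": -0.01, "rx": 0, "ry": 0, "rz": 0, "claw": 30}, {"dx": 0.01, "dy": 0, "dz": 0, "rx": 0, "ry": 0, "rz": 0, "claw": 30}, {"dx": 0, "dy": 0, "dz": 0, "rx": 0, "ry": 0, "rz": 0, "claw": 46}, {"dx": 0, "dy": 0, "dz": 0, "rx": 0, "ry": 0, "rz": 0, "claw": 56}, {"dx": 0, "dy": 0, "dz": 0, "rx": 0, "ry": 0, "rz": 0, "claw": 60}]'

```text
time_s: 23.35
tcp_pos: [0.5286, 0.2172, 0.0526]
tool_rot: [[-0.254, -0.967, 0.001], [-0.967, 0.254, 0.001], [-0.001, -0.001, -1.0]]
contact_force: [0.3, -0.4, -0.1]
gripper_width: 0.643
grasp_force: 0.0
```

Emit:
drive_tool --increments '[{"dx": 0, "dy": 0, "dz": -0.1, "rx": 0, "ry": 0, "rz": 0, "claw": 60}, {"dx": 0, "dy": 0, "dz": -0.2, "rx": 0, "ry": 0, "rz": 0, "claw": 60}, {"dx": 0, "dy": 0, "dz": -0.4, "rx": 0, "ry": 0, "rz": 0, "claw": 60}, {"dx": 0, "dy": 0, "dz": -0.6, "rx": 0, "ry": 0, "rz": 0, "claw": 60}, {"dx": 0, "dy": 0, "dz": -0.6, "rx": 0, "ry": 0, "rz": 0, "claw": 60}]'

```text
time_s: 23.85
tcp_pos: [0.5282, 0.2164, 0.1493]
tool_rot: [[-0.254, -0.967, 0.0], [-0.967, 0.254, 0.0], [-0.0, -0.0, -1.0]]
contact_force: [0.7, 1.0, 0.8]
gripper_width: 0.682
grasp_force: 0.0
```

Emit:
drive_tool --increments '[{"dx": 0.6, "dy": 0.6, "dz": -0.4, "rx": 0, "ry": 0, "rz": 0, "claw": 60}, {"dx": 0.6, "dy": 0.6, "dz": -0.4, "rx": 0, "ry": 0, "rz": 0, "claw": 60}, {"dx": 0.6, "dy": 0.6, "dz": -0.4, "rx": 0, "ry": 0, "rz": 0, "claw": 60}, {"dx": 0.6, "dy": 0.6, "dz": -0.4, "rx": 0, "ry": 0, "rz": 0, "claw": 60}, {"dx": 0.6, "dy": 0.6, "dz": -0.4, "rx": 0, "ry": 0, "rz": 0, "claw": 60}]'

```text
time_s: 24.35
tcp_pos: [0.3437, 0.1084, 0.2489]
tool_rot: [[-0.254, -0.967, 0.001], [-0.967, 0.254, 0.001], [-0.001, -0.001, -1.0]]
contact_force: [-0.1, 1.2, 0.1]
gripper_width: 0.684
grasp_force: 0.0
```

Emit:
drive_tool --increments '[{"dx": 0.6, "dy": 0.2, "dz": 0, "rx": 0, "ry": 0, "rz": 0, "claw": 60}, {"dx": 0.6, "dy": 0.2, "dz": 0, "rx": 0, "ry": 0, "rz": 0, "claw": 60}, {"dx": 0.6, "dy": 0.2, "dz": 0, "rx": 0, "ry": 0, "rz": 0, "claw": 60}, {"dx": 0.6, "dy": 0.2, "dz": 0, "rx": 0, "ry": 0, "rz": 0, "claw": 60}, {"dx": 0, "dy": 0, "dz": 0, "rx": 0, "ry": 0, "rz": 0, "claw": 60}]'

```text
time_s: 24.85
tcp_pos: [0.2739, 0.0014, 0.2481]
tool_rot: [[-0.255, -0.967, 0.002], [-0.967, 0.255, 0.003], [-0.003, -0.001, -1.0]]
contact_force: [0.2, -0.4, 0.2]
gripper_width: 0.688
grasp_force: 0.0
```

```bash
python3 - <<'E'
from h import *
from plant import r
im=r.grab_frame('top')
cv2.imwrite('pics/top3.png',cv2.convertScaleAbs(cv2.resize(im[180:265,100:260,::-1],None,fx=5,fy=5,interpolation=cv2.INTER_CUBIC),alpha=1.5))
E
```

```text
(no output)
```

View pics/top3.png

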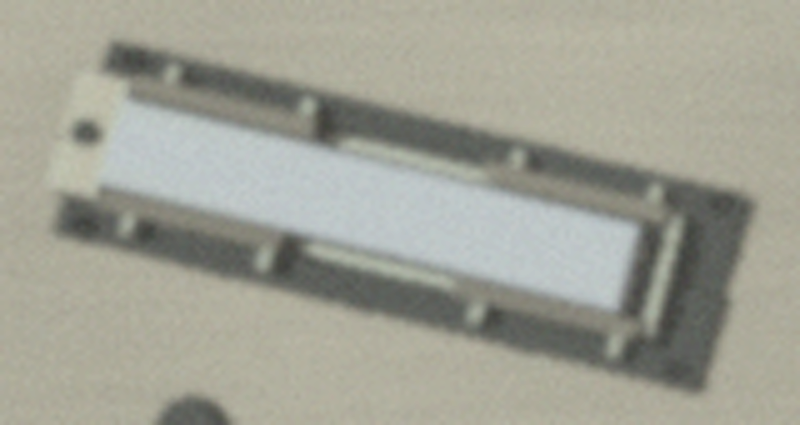

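The tube lies flat and straight in the channel. Its left end meets the stop with no visible gap at crop (115,150), and the gap is at the right end. The disc is out on the bench at crop (195,415). Handing in.

```bash
python3 -c "
from plant import r
print(r.finish_job())"
```

```text
the job is handed in; nothing more can be done
None
```

The packing disc is out on the bench, the box section lies released and flat in the bay against the datum stop, and the job was handed in at about 25 s; no verdict came back.

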